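# Find the spindle's flat and hold the stop collar home on it

## Task

First pinch the polisher's bare upright spindle, feel for the flat along it, and turn it until the flat faces straight out through the gap in the splash rim. Then slide the collar that has the thumbscrew down over the spindle until it is fully home on the shoulder, thumbscrew on the flat and pointing straight out through the gap. Finish still gripping the collar there, so that I can tighten the screw, and leave everything else on the bench where it is.

Things in the scene. Friction and masses are not known exactly. Their poses are not given: they have to be found in the camera images.
- machine: Fixed grey polisher housing, 190 x 190 mm, top face 60 mm above the bench. Origin: centre of its underside, on the spindle's axis; z up. A black splash rim (8 mm thick, 25 mm high) runs round the top's edge; its only gap, 60 mm wide, is in the middle of the machine's own -x side, which roughly faces the robot. The spindle turns about the vertical with light friction (0.06 N m) and stays put.
- spindle_top (a point): Centre of the spindle's top end, 130 mm above the bench, axes as the machine's (it does not turn with the spindle). The top 45 mm of the spindle is 22 mm in diameter with one flat along it, 6 mm from the axis: 17 mm thick across the flat. The flat starts turned 25 to 84 degrees counterclockwise, seen from above, from the gap's direction; find the angle by feel or sight. Top 3 mm chamfered.
- shoulder (a point): On the spindle's axis, 85 mm above the bench, where the D section stands on a round shoulder 30 mm in diameter: here comes the centre of the collar's underside when fully home. The spindle's top stands 45 mm above it. Axes as the machine's.
- collar: Loose steel ring, 40 mm outside diameter, 30 mm high, 0.13 to 0.25 kg, flat on the bench, bore 24 mm. Origin: centre of its underside; z up. On its -x side the screw's foot stands into the bore: a flat face 10 mm wide, 7 mm from the axis, 4 to 26 mm above the underside, so it goes down the spindle only with -x over the flat (about 10 degrees of play). Grip it across its y.
- thumbscrew (a point): Outer end of the collar's thumbscrew, which sticks out along the collar's -x: 42 mm from the collar's axis, 15 mm above its underside, head 18 mm in diameter. It must end pointing along the machine's -x, over the spindle's flat.
- spacer: Bystander: loose plain steel ring without a thumbscrew, 38 mm diameter, 16 mm high. Origin: centre of its underside.
- jar: Bystander: small jar, 48 mm diameter, 55 mm high. Origin: centre of its underside.
- mallet: Bystander: mallet with wooden handle, 220 mm, lying on the bench. Origin: middle of its length.
- screwdriver: Bystander: screwdriver, 200 mm, lying on the bench. Origin: middle of its length.
- tray: Bystander: small open wooden tray, 110 x 80 x 30 mm. Origin: centre of its underside.
- tumbler: Bystander: glass tumbler, 70 mm diameter, 100 mm high. Origin: centre of its underside.
- pin_block: Bystander: wooden block, 100 x 50 x 35 mm. Origin: centre of its underside.
There are look-alikes about, which are no part of the job. What is shaped like the collar but blue is not meant.

How it is judged:
On the way, in this order (a step that is already met when the one before it is completed fails the run):
1. the fingers have closed on the spindle (contact force between the fingers and machine above 4 N and distance between the grasp point and spindle_top below 0.045 m), for 0.2 s.
2. the collar has been lifted off the bench in the fingers (height (world z) of collar above 0.04 m and contact force between the fingers and collar above 2 N), for 0.2 s.
At the end, for the whole second after the job is handed in: Collar round the spindle (axes within 3 mm), within 2.5 mm of the shoulder, upright within 4.5 degrees, thumbscrew pointing out through the gap (its end within 12 mm of the gap's centre line, about 16 degrees), at rest, gripped by the fingers with more than 4 N (horizontal distance between collar and shoulder below 0.003 m and z of collar in the frame of machine between 0.082 and 0.0875 m and angle between collar's own z axis and vertical below 0.08 rad and x of thumbscrew in the frame of machine below -0.03 m and y of thumbscrew in the frame of machine between -0.012 and 0.012 m and contact force between the fingers and collar above 4 N and linear speed of collar below 0.02 m/s); the arm keeps its last pose, push and grip.
It fails at once if a bystander on the bench is moved more than 25 mm (distance of any of spacer, jar, mallet, screwdriver, tray, tumbler, pin_block from where it was at the start of the episode above 0.025 m).
It also fails if it takes over 66 s, if anything falls off the work surface, if the arm or the gripper's body presses on something with over 40 N, if the wrist force passes 120 N, or if a joint passes its speed limit or range.

## Robot

A 6-joint arm with a two-finger parallel gripper is mounted at the origin on the work surface. World frame = base frame: x ahead of the robot, y to its left, z up, the work surface at z = 0. Lengths are in m, angles in rad, forces in N, time in s.
With the tool pointing down it reaches from about 0.35 to 0.775 m from the base axis. Payload 7.3 kg.
Tool frame: the origin (TCP) lies at the very end of the fingers, on their centre line; the grasp point (between the pads) lies 19 mm behind it; z points along the fingers, y is the line along which they close (so a half turn about z gives the same grasp; the last joint's range is limited). The gripper opens to 92 mm and grips with 3 to 60 N. Pads are 19 mm wide; open, the fingers measure 130 mm over their backs; the gripper's body (75 mm by 190 mm) begins 47 mm behind the grasp point.
Start: joints at [1.11, 0.342, 1.524, -0, 1.275, -0.146], TCP at [0.163, 0.499, 0.227] pointing down, gripper open.
Joint ranges: [-2.53, 2.53], [-0.77, 2.02], [0.04, 2.7], [-1, 4.14], [0.28, 2.66], [-3.11, 3.11]. Speed limits (rad/s): [2.57, 2.57, 3.14, 3.14, 3.14, 3.14].

## Interface

Orientations are given as [roll, pitch, yaw] about the fixed x, y, z axes, in that order (R = Rz(yaw) Ry(pitch) Rx(roll)).
In Python, from cell import * gives the robot as it stands.
- The arm moves only by the tool step_arm, never from a script. Its argument "commands" is a list of rows, each a list of 7 numbers: the opening, from 0 (shut) to 1 (fully open), then the shift along the world's x, y, z in cm, then the turn, a rotation vector about the world's x, y, z in rad. A call has 1 to 5 rows; each row is the pose to reach, as a shift and turn from the pose commanded when the call began; what a row does not reach only later rows make up. A row lasts 1/12 s, in which the tool goes at most 41.7 mm and 7.16 degrees, less where a joint would pass 70% of its speed; a pose out of reach is approached as far as the arm can. A call with a gripper value outside its range is refused whole. The fingers move at their own pace and stop on an object; "grip_force" is the grip in N (left out, the last holds). Time passes only in rows, so rows that repeat a pose let the fingers close. It gives the time, the measured TCP pose, the force, the opening and the grip force at its end, in the units of the state.
- observe(): the state, without advancing time (a new reading comes with each control period).
- read_camera(name): name is "scene" or "top" or "wrist"; returns the picture (480x640x3 uint8, red, green, blue); there is no depth.
- camera_model(name): a dict with "vfov" (degrees; the focal length in pixels is half the picture's height over the tangent of half this angle, whatever the lens; pixels are square), "cx", "cy" (the principal point, pixels), "k1" (the pictures are not rectified: a ray, as slopes to the right and down, at radius r is drawn at 1 + k1 r^2 times it, then the intrinsics apply), "world_to_cam" (4x4, takes a point from world to camera coordinates). Camera axes: x right, y up, looking along -z (the intrinsics and any distortion apply to the point x, -y, -z); pixel columns grow to the right and rows downward; lengths in m; the calibration is good to about 2 mm. A picture is of the moment at which its call begins: read the wrist's pose just before it. camera_model takes no time and is no camera call; for the wrist camera it gives the pose at the moment of the call.
- hand_in(): hands the job in; it is judged then, once.
The state is a dict: "time": time; "qpos": joint angles; "qvel": joint speeds; "joint_efforts": joint torques, N m; "tool_pos": TCP position; "tool_rot": TCP orientation; "contact_force": force on the tool from outside, world axes, zero at the start; "torque": the same for the moment, N m; "opening": finger opening in m; "grip_force": force on a finger pad.
Only numpy, scipy, OpenCV 4.12 (cv2) and the standard library are available. Lean on these libraries where they do the work, as an engineer would, in place of code of your own. Each camera call takes 0.05 s, during which the arm holds its last target. There are 200 camera calls.

## Working session

There is one attempt and no reset: what is moved stays moved. The work goes in short steps, Python scripts to look and compute and a tool call to move; the robot and the scene stay as the last step left them, time stands still between calls to the robot, and variables do not carry over. Pictures are saved under pics/ and viewed, at most 10 in all, crops included, and the job is handed in when it is done.

Besides the shell and the picture viewer there is one more tool, called after "Request:" in YAML: its name, and indented under it one key for each argument. step_arm: Moves the arm, as the interface text tells. Its arguments: {"type":"object","properties":{"commands":{"type":"array"},"grip_force":{"type":"number"}},"required":["commands"]}

```bash
mkdir -p pics; ls
cat > h.py <<'E'
import numpy as np, cv2
from cell import *
def cam(name):
    m=camera_model(name); f=240/np.tan(np.radians(m["vfov"])/2); return m,f
def pix2w(name,u,v,z,m=None):
    m=m or camera_model(name); f=240/np.tan(np.radians(m["vfov"])/2)
    d=np.array([(u-m["cx"])/f,(v-m["cy"])/f]); s=d.copy()
    for _ in range(30): s=d/(1+m["k1"]*(s@s))
    T=np.linalg.inv(np.array(m["world_to_cam"])); r=T[:3,:3]@np.array([s[0],-s[1],-1]); o=T[:3,3]
    return o+r*(z-o[2])/r[2]
def w2pix(name,p,m=None):
    m=m or camera_model(name); f=240/np.tan(np.radians(m["vfov"])/2)
    c=np.array(m["world_to_cam"])@np.append(p,1); s=np.array([c[0]/-c[2],-c[1]/-c[2]]); s=s*(1+m["k1"]*(s@s))
    return np.array([m["cx"],m["cy"]])+f*s
def shot(name,fn,crop=None,scale=1):
    im=read_camera(name)
    np.save('pics/'+fn+'.npy',im)
    if crop: im=im[crop[1]:crop[3],crop[0]:crop[2]]
    im=cv2.resize(im,None,fx=scale,fy=scale,interpolation=cv2.INTER_CUBIC)
    cv2.imwrite('pics/'+fn+'.png',im[...,::-1])
E
python3 - <<'E'
from h import *
shot('top','top0',None,1.25); shot('scene','scene0')
print(observe())
E
```

```text
pics
{'time': 0.1, 'qpos': array([ 1.11000183e+00,  3.42628474e-01,  1.52493518e+00,  6.79084232e-06,
        1.27541133e+00, -1.46031318e-01]), 'qvel': array([ 1.80983189e-03, -1.48371078e-03, -4.18631911e-03, -3.81448284e-04,
        1.20591148e-03,  4.88991934e-05]), 'joint_efforts': array([ 1.73279925e-03, -4.32006025e+01, -2.44696909e+01,  7.17579480e-02,
        5.25363476e-02, -9.31564756e-06]), 'tool_pos': array([0.16236018, 0.49887118, 0.22612244]), 'tool_rot': array([-3.14022598e+00, -2.07571266e-04,  2.82682735e+00]), 'contact_force': array([ 0.84832634, -0.22442983,  0.62622664]), 'torque': array([-0.02926471,  0.02669394,  0.04939359]), 'grip_force': 0.0, 'opening': 0.09156747198261811}
```

View pics/top0.png

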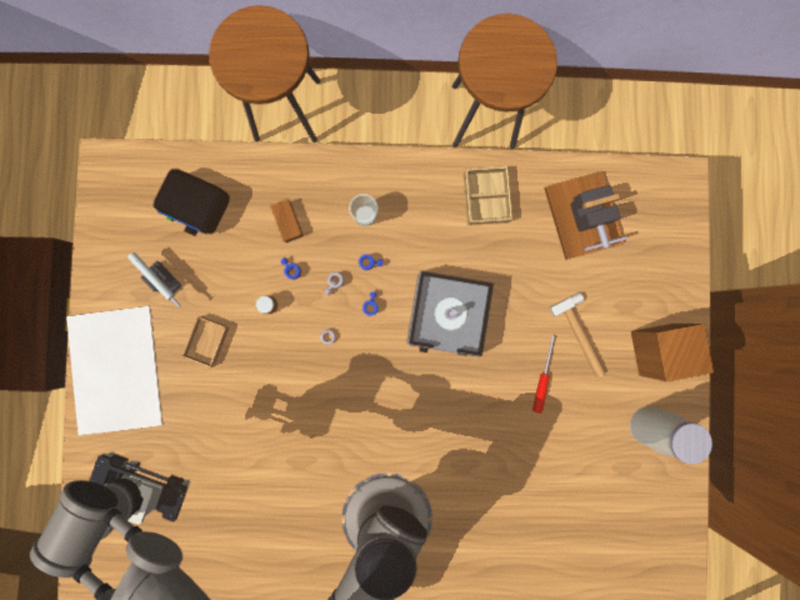

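View pics/scene0.png

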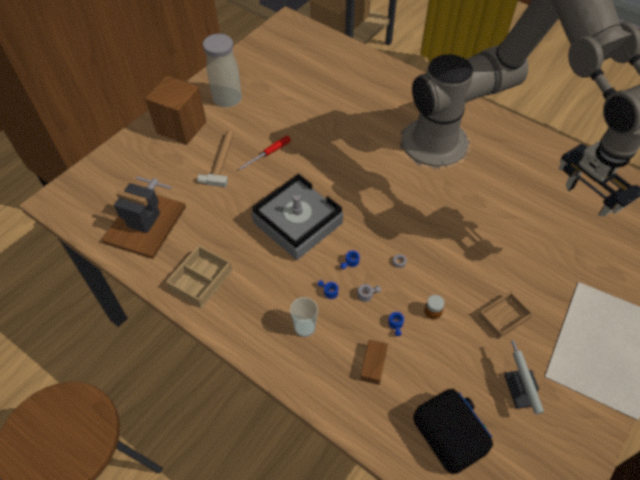

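The top view (1.25x) shows these collar candidates:
- Grey ring with a screw at (335,281).
- Blue look-alikes at (291,268), (370,262) and (371,304).
- Plain ring, the spacer, at (328,337).

I choose the grey one. The machine is at (451,313), with its gap on the lower side at about (448,352). Next is one close crop to check the choice.

Run:
```python
from h import *
im=np.load('pics/top0.npy')
c=im[190:300,215:410]
cv2.imwrite('pics/crop0.png',cv2.resize(c,None,fx=4,fy=4,interpolation=cv2.INTER_CUBIC)[...,::-1])
m=camera_model('top')
for n,u,v,z in [('collar',335,281,.03),('spacer',328,337,.016),('spindletop',452,310,.13),('machine',452,314,.06),('b1',291,268,.03),('b2',370,262,.03),('b3',371,304,.03),('tumbler',363,210,.05),('jar',265,305,.05)]:
    print(n,pix2w('top',u/1.25,v/1.25,z,m).round(3))
T=np.linalg.inv(np.array(m["world_to_cam"]));print(T.round(3),m['k1'],m['vfov'])
```

```text
collar [0.605 0.147 0.03 ]
spacer [0.461 0.162 0.016]
spindletop [ 0.536 -0.143  0.13 ]
machine [ 0.528 -0.151  0.06 ]
b1 [0.635 0.261 0.03 ]
b2 [0.656 0.059 0.03 ]
b3 [0.548 0.054 0.03 ]
tumbler [0.786 0.08  0.05 ]
jar [0.538 0.319 0.05 ]
[[ 0.026  0.998 -0.051  0.511]
 [-1.     0.026  0.017 -0.002]
 [ 0.018  0.051  0.999  1.437]
 [ 0.     0.     0.     1.   ]] -0.04346651858867906 57.13316596617104
```

View pics/crop0.png

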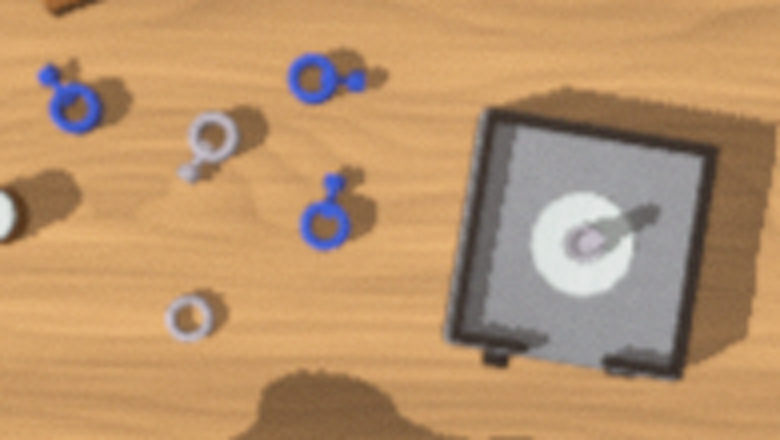

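Run:
```python
from h import *
m=camera_model('top')
P=[pix2w('top',215+a/4,190+b/4,.085,m) for a,b in [(487,108),(718,150),(682,378),(448,340)]]
for p in P: print(p.round(4))
print('c',np.mean(P,0).round(4))
for a,b in [(3,0),(2,1)]:
  d=P[b]-P[a];print(np.degrees(np.arctan2(d[1],d[0])))
for a,b in [(1,0),(2,3)]:
  d=P[b]-P[a];print(np.degrees(np.arctan2(d[1],d[0]))-90)
c=pix2w('top',215+213/4,190+137/4,.03,m);s=pix2w('top',215+188/4,190+172/4,.02,m)
print('collar',c.round(4),s.round(4),np.degrees(np.arctan2(*(c-s)[1::-1])))
print('spindle',pix2w('top',215+587/4,190+240/4,.13,m))
mw=camera_model('wrist');T=np.linalg.inv(np.array(mw['world_to_cam']))
o=observe();from scipy.spatial.transform import Rotation as R
Rt=R.from_euler('xyz',o['tool_rot']).as_matrix()
print('cam in tool',Rt.T@(T[:3,3]-o['tool_pos']),Rt.T@T[:3,:3],mw['vfov'])
```

```text
[ 0.6306 -0.0692  0.085 ]
[ 0.603  -0.2484  0.085 ]
[ 0.4272 -0.2238  0.085 ]
[ 0.4519 -0.0436  0.085 ]
c [ 0.5282 -0.1463  0.085 ]
-8.141912397791494
-7.95893659825209
-8.757461224477865
-7.80959957609052
collar [0.6063 0.1464 0.03  ] [0.5783 0.1667 0.02  ] -35.80696019834377
spindle [ 0.53041156 -0.14364017  0.13      ]
cam in tool [ 6.93830750e-02 -3.23013690e-05 -1.57639358e-01] [[-2.91252676e-04  9.66860758e-01  2.55304112e-01]
 [ 9.99999902e-01  3.66957517e-04 -2.48896013e-04]
 [-3.34333551e-04  2.55304014e-01 -9.66860770e-01]] 69.25371552188476
```

Request:
step_arm:
  commands:
    - [1, 36.8, -64.4, 0.5, 0, 0, 0]
    - [1, 36.8, -64.4, 0.5, 0, 0, 0]
    - [1, 36.8, -64.4, 0.5, 0, 0, 0]
    - [1, 36.8, -64.4, 0.5, 0, 0, 0]
    - [1, 36.8, -64.4, 0.5, 0, 0, 0]

```text
time: 0.52
tool_pos: [0.2661, 0.3166, 0.2279]
tool_rot: [-3.141, -0.0, 2.828]
contact_force: [1.7, 1.0, 0.1]
opening: 0.0919
grip_force: 0.0
```

Request:
step_arm:
  commands:
    - [1, 26.4, -46.2, 0, 0, 0, 0]
    - [1, 26.4, -46.2, 0, 0, 0, 0]
    - [1, 26.4, -46.2, 0, 0, 0, 0]
    - [1, 26.4, -46.2, 0, 0, 0, 0]
    - [1, 26.4, -46.2, 0, 0, 0, 0]

```text
time: 0.93
tool_pos: [0.3696, 0.1355, 0.2281]
tool_rot: [3.141, 0.0, 2.827]
contact_force: [1.2, -0.0, 1.0]
opening: 0.0919
grip_force: 0.0
```

Request:
step_arm:
  commands:
    - [1, 16.2, -28, 0, 0, 0, 0]
    - [1, 16.2, -28, 0, 0, 0, 0]
    - [1, 16.2, -28, 0, 0, 0, 0]
    - [1, 16.2, -28, 0, 0, 0, 0]
    - [1, 16.2, -28, 0, 0, 0, 0]

```text
time: 1.35
tool_pos: [0.474, -0.045, 0.2279]
tool_rot: [3.141, -0.0, 2.826]
contact_force: [1.3, 1.7, -0.2]
opening: 0.0916
grip_force: 0.0
```

Request:
step_arm:
  commands:
    - [1, 5.9, -9.9, 0, 0, 0, 0]
    - [1, 5.9, -9.9, 0, 0, 0, 0]
    - [1, 5.9, -9.9, 0, 0, 0, 0]
    - [1, 5.9, -9.9, 0, 0, 0, 0]

```text
time: 1.68
tool_pos: [0.5345, -0.147, 0.2269]
tool_rot: [-3.14, 0.001, 2.823]
contact_force: [-1.6, -0.0, -1.0]
opening: 0.0918
grip_force: 0.0
```

Run:
```python
from h import *
o=observe();print(o['tool_pos'],o['tool_rot'])
m=camera_model('wrist')
import pickle;pickle.dump(m,open('mw1.pkl','wb'))
shot('wrist','w1',None,1.25)
print(w2pix('wrist',np.array([.530,-.1445,.13]),m)*1.25)
```

```text
[ 0.53450763 -0.14701696  0.22691146] [-3.14023374e+00  7.52446609e-04  2.82252774e+00]
[409.35193905 304.08026755]
```

View pics/w1.png

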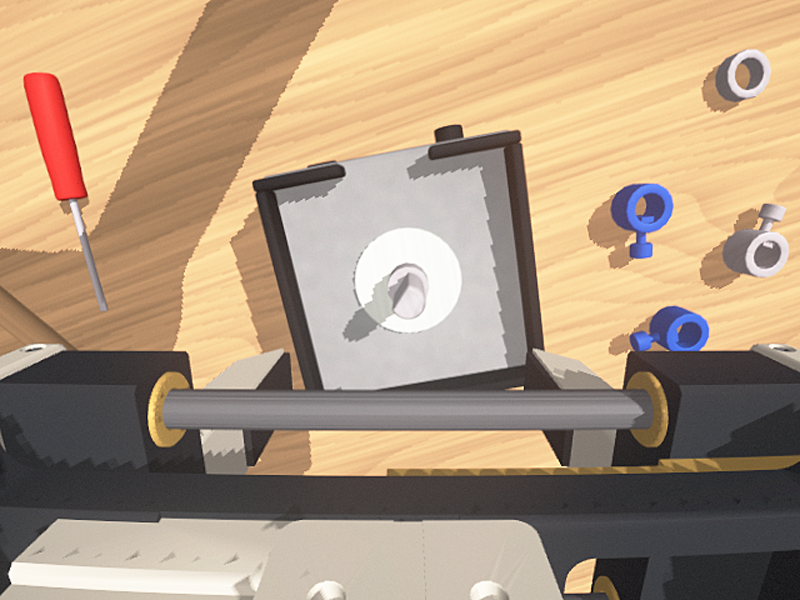

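The wrist view shows the spindle's top at about (410,305) with the flat on its upper left. The gap is at the top, (390,160). The grey collar is at (760,255) with its screw at (772,212), and the spacer is at (745,75). I'll zoom on the spindle.

Run:
```python
from h import *
im=np.load('pics/w1.npy')[205:270,290:370]
cv2.imwrite('pics/c1.png',cv2.resize(im,None,fx=9,fy=9,interpolation=cv2.INTER_CUBIC)[...,::-1])
```

```text
(no output)
```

View pics/c1.png

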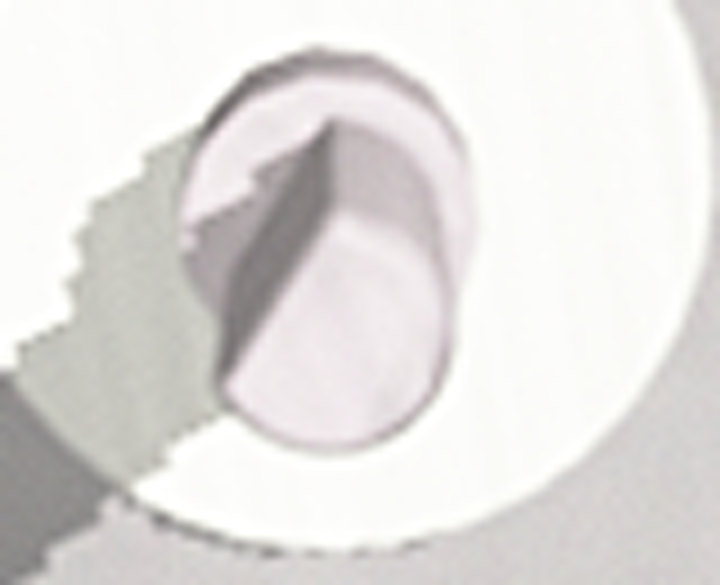

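Run:
```python
from h import *
import pickle;m=pickle.load(open('mw1.pkl','rb'))
from scipy.optimize import least_squares
W=lambda a,b,z:pix2w('wrist',290+(a-4)/9,205+(b-4)/9,z,m)
p=W(335,212,.13);q=W(228,385,.13);d=q-p
n=np.array([-d[1],d[0]]);print('edge',p,q,np.linalg.norm(d),np.degrees(np.arctan2(d[1],d[0])))
def fit(pts,z,r=None):
    X=np.array([W(a,b,z)[:2] for a,b in pts])
    s=least_squares(lambda v:np.hypot(*(X-v[:2]).T)-v[2],[*X.mean(0),.01]).x;print(s)
    return s
fit([(450,300),(445,340),(420,400),(385,432),(330,447),(280,430),(440,260)],.129)
fit([(195,165),(240,110),(320,75),(390,90),(450,150),(476,215),(182,225)],.085)
# machine inner gap corners: full-res w1.png/1.25
for a,b,z in [(254,185,.085),(521,134,.085),(345,168,.085),(430,150,.085)]: print(pix2w('wrist',a/1.25,b/1.25,z,m).round(4))
for a,b,z in [(757,245,.03),(745,75,.016),(772,208,.02)]: print('ring',pix2w('wrist',a/1.25,b/1.25,z,m).round(4))
```

```text
edge [ 0.51874807 -0.14134586  0.13      ] [ 0.53002698 -0.15455516  0.13      ] 0.017369505133780258 -49.507271301579635
[ 0.52758386 -0.14510018  0.0106344 ]
[ 0.52838525 -0.14515472  0.01423434]
[ 0.4301 -0.221   0.085 ]
[ 0.4552 -0.0432  0.085 ]
[ 0.4394 -0.1593  0.085 ]
[ 0.4463 -0.1026  0.085 ]
ring [0.597  0.1413 0.03  ]
ring [0.462  0.1614 0.016 ]
ring [0.5731 0.1658 0.02  ]
```

Request:
step_arm:
  commands:
    - [1, 0, 0, 0, 0, 0, -0.12]
    - [1, 0, 0, 0, 0, 0, -0.24]
    - [1, 0, 0, 0, 0, 0, -0.36]
    - [1, 0, 0, 0, 0, 0, -0.48]
    - [1, 0, 0, 0, 0, 0, -0.545]

```text
time: 2.15
tool_pos: [0.5318, -0.1403, 0.228]
tool_rot: [-3.141, -0.001, 2.277]
contact_force: [0.1, 0.9, 0.1]
opening: 0.0919
grip_force: 0.0
```

Request:
step_arm:
  commands:
    - [1, 0, 0, 0, 0, 0, 0]
    - [1, 0, 0, 0, 0, 0, 0]
    - [1, 0, 0, 0, 0, 0, 0]

```text
time: 2.4
tool_pos: [0.5323, -0.1411, 0.2282]
tool_rot: [3.142, -0.0, 2.285]
contact_force: [0.6, -0.1, -0.0]
opening: 0.0917
grip_force: 0.0
```

Request:
step_arm:
  commands:
    - [1, -0.24, -0.25, -4, 0, 0, 0]
    - [1, -0.24, -0.25, -8, 0, 0, 0]
    - [1, -0.24, -0.25, -11, 0, 0, 0]
    - [1, -0.24, -0.25, -13.2, 0, 0, 0]
    - [1, -0.24, -0.25, -13.2, 0, 0, 0]

```text
time: 2.82
tool_pos: [0.5271, -0.1429, 0.0916]
tool_rot: [-3.138, -0.008, 2.283]
contact_force: [-1.5, -0.0, 0.6]
opening: 0.0917
grip_force: 0.0
```

Request:
step_arm:
  commands:
    - [0, 0, 0, 0, 0, 0, 0]
    - [0, 0, 0, 0, 0, 0, 0]
    - [0, 0, 0, 0, 0, 0, 0]
    - [0, 0, 0, 0, 0, 0, 0]
    - [0, 0, 0, 0, 0, 0, 0]
  grip_force: 10

```text
time: 3.23
tool_pos: [0.5308, -0.1446, 0.0975]
tool_rot: [3.14, 0.002, 2.282]
contact_force: [0.1, -0.0, -0.5]
opening: 0.063
grip_force: 0.0
```

Request:
step_arm:
  commands:
    - [0, 0, 0, 0, 0, 0, 0]
    - [0, 0, 0, 0, 0, 0, 0]
    - [0, 0, 0, 0, 0, 0, 0]
    - [0, 0, 0, 0, 0, 0, 0]
    - [0, 0, 0, 0, 0, 0, 0]

```text
time: 3.65
tool_pos: [0.5302, -0.1444, 0.0961]
tool_rot: [3.142, -0.0, 2.282]
contact_force: [-0.2, -0.1, 0.1]
opening: 0.0299
grip_force: 0.0
```

Request:
step_arm:
  commands:
    - [0, 0, 0, 0, 0, 0, 0]
    - [0, 0, 0, 0, 0, 0, 0]
    - [0, 0, 0, 0, 0, 0, 0]
    - [0, 0, 0, 0, 0, 0, 0]
    - [0, 0, 0, 0, 0, 0, 0]

```text
time: 4.07
tool_pos: [0.5312, -0.1435, 0.0961]
tool_rot: [3.139, 0.0, 2.282]
contact_force: [4.1, 4.3, -1.3]
opening: 0.0171
grip_force: 10.0
```

Request:
step_arm:
  commands:
    - [0, 0, 0, 0, 0, 0, 0]
    - [0, 0, 0, 0, 0, 0, 0]
    - [0, 0, 0, 0, 0, 0, 0]
  grip_force: 25

```text
time: 4.32
tool_pos: [0.5312, -0.1436, 0.0961]
tool_rot: [3.139, 0.0, 2.282]
contact_force: [4.1, 3.5, -0.2]
opening: 0.0167
grip_force: 25.0
```

```bash
python3 -c "
from h import *
o=observe();print(o)"
```

```text
{'time': 4.3167, 'qpos': array([-0.40432758,  0.52257887,  1.62953716,  0.00209216,  0.98808086,
       -1.11635978]), 'qvel': array([-0.00045648,  0.00077624, -0.00025596,  0.00102471, -0.00099453,
       -0.00154289]), 'joint_efforts': array([-2.63060488e+00, -4.87346828e+01, -1.95712799e+01, -1.22853499e+00,
        7.16826059e-01, -4.06737404e-02]), 'tool_pos': array([ 0.53115392, -0.14357773,  0.09614918]), 'tool_rot': array([3.13940938e+00, 4.85688491e-04, 2.28167791e+00]), 'contact_force': array([ 4.08174391,  3.47772595, -0.19049149]), 'torque': array([ 0.49617704, -0.57622794, -0.04746728]), 'grip_force': 24.99611581195495, 'opening': 0.016673081781230628}
```

Request:
step_arm:
  commands:
    - [0, 0.02, 0, 0, 0, 0, -0.09]
    - [0, 0.05, -0.02, 0, 0, 0, -0.18]
    - [0, 0.07, -0.03, 0, 0, 0, -0.27]
    - [0, 0.08, -0.04, 0, 0, 0, -0.36]
    - [0, 0.09, -0.05, 0, 0, 0, -0.45]

```text
time: 4.73
tool_pos: [0.5321, -0.1443, 0.0961]
tool_rot: [3.139, -0.0, 1.828]
contact_force: [5.2, 3.0, -2.5]
opening: 0.0174
grip_force: 25.0
```

Request:
step_arm:
  commands:
    - [0, 0.0, 0, 0, 0, 0, -0.09]
    - [0, 0.0, -0.02, 0, 0, 0, -0.18]
    - [0, 0, -0.03, 0, 0, 0, -0.27]
    - [0, 0, -0.03, 0, 0, 0, -0.36]
    - [0, 0, -0.03, 0, 0, 0, -0.4]

```text
time: 5.15
tool_pos: [0.5326, -0.1452, 0.0962]
tool_rot: [3.138, -0.0, 1.427]
contact_force: [6.4, 0.2, -2.8]
opening: 0.0166
grip_force: 25.0
```

Request:
step_arm:
  commands:
    - [0, 0, 0, 0, 0, 0, 0]
    - [0, 0, 0, 0, 0, 0, 0]
    - [0, 0, 0, 0, 0, 0, 0]

```text
time: 5.4
tool_pos: [0.5326, -0.1452, 0.0962]
tool_rot: [3.138, -0.0, 1.432]
contact_force: [6.8, 0.4, -4.9]
opening: 0.0167
grip_force: 25.0
```

```bash
python3 -c "
from h import *
o=observe();print(o['tool_pos'],o['tool_rot'],o['contact_force'],o['torque'],o['opening'])"
```

```text
[ 0.532605   -0.14519418  0.09615517] [ 3.13836014e+00 -1.53692236e-04  1.43150810e+00] [ 6.81594196  0.37186833 -4.88040656] [-2.99096156e-04 -7.71042076e-01 -6.54911654e-02] 0.016693879721134907
```

Request:
step_arm:
  commands:
    - [1, -0.15, 0, 0, 0, 0, 0]
    - [1, -0.15, 0, 0, 0, 0, 0]
    - [1, -0.15, 0, 0, 0, 0, 0]
    - [1, -0.15, 0, 0, 0, 0, 0]
    - [1, -0.15, 0, 0, 0, 0, 0]

```text
time: 5.82
tool_pos: [0.5294, -0.1452, 0.0961]
tool_rot: [-3.141, 0.0, 1.432]
contact_force: [0.3, 0.1, -0.9]
opening: 0.0452
grip_force: 0.0
```

Request:
step_arm:
  commands:
    - [1, 0, 0, 4, 0, 0, 0]
    - [1, 0, 0, 8, 0, 0, 0]
    - [1, 0, 0, 12, 0, 0, 0]
    - [1, 0, 0, 13, 0, 0, 0]
    - [1, 0, 0, 13, 0, 0, 0]

```text
time: 6.23
tool_pos: [0.5312, -0.1459, 0.2301]
tool_rot: [3.134, 0.002, 1.432]
contact_force: [0.1, -0.2, 0.3]
opening: 0.0788
grip_force: 0.0
```

Request:
step_arm:
  commands:
    - [1, 0, 0, 0, 0, 0, 0.12]
    - [1, 0, 0, 0, 0, 0, 0.24]
    - [1, 0, 0, 0, 0, 0, 0.36]
    - [1, 0, 0, 0, 0, 0, 0.48]
    - [1, 0, 0, 0, 0, 0, 0.6]

```text
time: 6.65
tool_pos: [0.5288, -0.1449, 0.2243]
tool_rot: [-3.14, -0.002, 2.038]
contact_force: [0.5, 0.1, 0.4]
opening: 0.0916
grip_force: 0.0
```

Request:
step_arm:
  commands:
    - [1, 0, 0, 0, 0, 0, 0.12]
    - [1, 0, 0, 0, 0, 0, 0.24]
    - [1, 0, 0, 0, 0, 0, 0.36]
    - [1, 0, 0, 0, 0, 0, 0.48]
    - [1, 0, 0, 0, 0, 0, 0.49]

```text
time: 7.07
tool_pos: [0.5288, -0.1449, 0.2243]
tool_rot: [-3.141, -0.003, 2.526]
contact_force: [1.1, 0.0, -0.1]
opening: 0.0921
grip_force: 0.0
```

Request:
step_arm:
  commands:
    - [1, 7, 29, 0, 0, 0, 0]
    - [1, 7, 29, 0, 0, 0, 0]
    - [1, 7, 29, 0, 0, 0, 0]
    - [1, 7, 29, 0, 0, 0, 0]
    - [1, 7, 29, 0, 0, 0, 0]

```text
time: 7.48
tool_pos: [0.5781, 0.0591, 0.2249]
tool_rot: [-3.141, -0.002, 2.518]
contact_force: [0.5, 0.4, -0.9]
opening: 0.0921
grip_force: 0.0
```

Request:
step_arm:
  commands:
    - [1, 2.2, 8.7, 0, 0, 0, 0]
    - [1, 2.2, 8.7, 0, 0, 0, 0]
    - [1, 2.2, 8.7, 0, 0, 0, 0]
    - [1, 2.2, 8.7, 0, 0, 0, 0]
    - [1, 2.2, 8.7, 0, 0, 0, 0]

```text
time: 7.9
tool_pos: [0.5999, 0.1441, 0.2249]
tool_rot: [-3.14, -0.001, 2.521]
contact_force: [0.5, -0.3, 0.1]
opening: 0.0918
grip_force: 0.0
```

Run:
```python
from h import *
o=observe();print(o['time'],o['tool_pos'],o['tool_rot'])
m=camera_model('wrist')
import pickle;pickle.dump(m,open('mw2.pkl','wb'))
shot('wrist','w2',None,1.25)
print(w2pix('wrist',np.array([.605,.146,.03]),m)*1.25)
```

```text
7.9 [0.59987857 0.14409265 0.22487053] [-3.13962409e+00 -1.25282337e-03  2.52086617e+00]
[413.70844668 284.9675247 ]
```

View pics/w2.png

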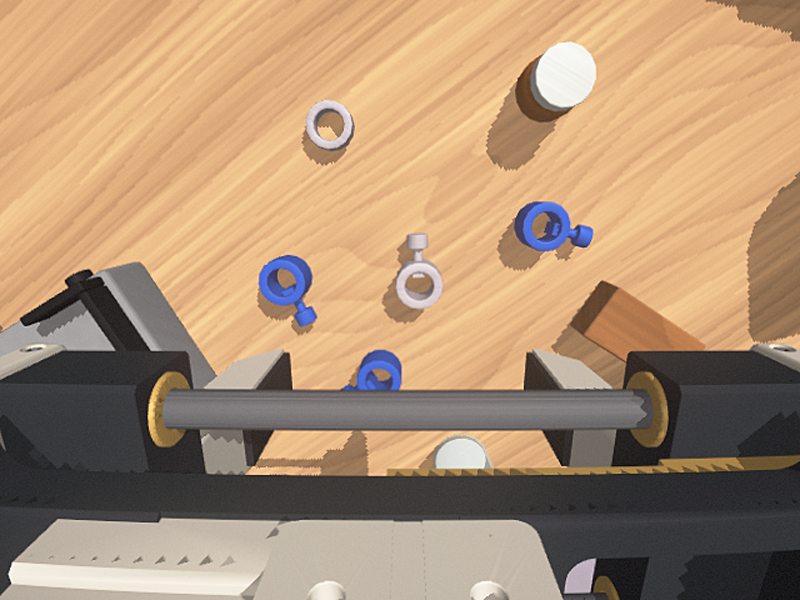

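The wrist view shows the grey collar's top ring at about (419,285) with its screw head at (417,240) on the camera side. The blue look-alikes at (285,280), (380,370) and (545,225) are clear of the fingers.

Run:
```python
from h import *
im=np.load('pics/w2.npy')[180:255,300:370]
cv2.imwrite('pics/c2.png',cv2.resize(im,None,fx=8,fy=8,interpolation=cv2.INTER_CUBIC)[...,::-1])
```

```text
(no output)
```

View pics/c2.png

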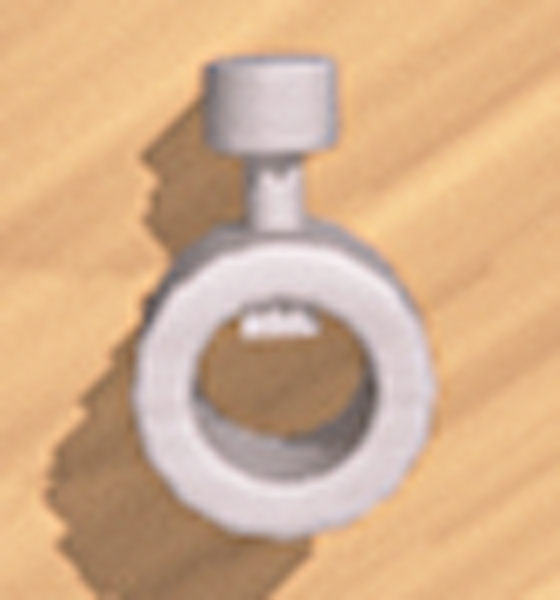

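Run:
```python
from h import *
import pickle;m=pickle.load(open('mw2.pkl','rb'))
W=lambda a,b,z:pix2w('wrist',300+(a-3.5)/8,180+(b-3.5)/8,z,m)
c=W(285,389,.03)
for a,b,z in [(271,105,.024),(275,195,.017)]:
  s=W(a,b,z);d=s-c;print(c,s,np.hypot(*d[:2]),np.degrees(np.arctan2(d[1],d[0])))
print(observe()['tool_pos'],observe()['tool_rot'])
```

```text
[0.60772167 0.14942163 0.03      ] [0.5774185  0.16878096 0.024     ] 0.03595922268227196 147.42732339549923
[0.60772167 0.14942163 0.03      ] [0.58801706 0.16209034 0.017     ] 0.023425796880297497 147.26176063505736
[0.60002357 0.14320968 0.22527117] [-3.14004454e+00 -8.83233842e-04  2.51984832e+00]
```

Request:
step_arm:
  commands:
    - [1, 0.8, 0.5, -4, 0, 0, 0.05]
    - [1, 0.8, 0.5, -8, 0, 0, 0.05]
    - [1, 0.8, 0.5, -12, 0, 0, 0.05]
    - [1, 0.8, 0.5, -15, 0, 0, 0.05]
    - [1, 0.8, 0.5, -15, 0, 0, 0.05]

```text
time: 8.37
tool_pos: [0.604, 0.1465, 0.0694]
tool_rot: [-3.133, -0.01, 2.568]
contact_force: [-1.5, 0.2, -0.0]
opening: 0.0922
grip_force: 0.0
```

Request:
step_arm:
  commands:
    - [1, 0, 0, 0, 0, 0, 0]
    - [1, 0, 0, 0, 0, 0, 0]

```text
time: 8.53
tool_pos: [0.6099, 0.1483, 0.0784]
tool_rot: [3.139, 0.003, 2.57]
contact_force: [0.5, -0.7, 0.0]
opening: 0.0916
grip_force: 0.0
```

Run:
```python
from h import *
o=observe();print(o['time'],o['tool_pos'],o['tool_rot'])
m=camera_model('wrist')
import pickle;pickle.dump(m,open('mw3.pkl','wb'))
p=w2pix('wrist',np.array([.608,.1485,.03]),m);print(p)
u,v=p.astype(int)
shot('wrist','w3')
im=np.load('pics/w3.npy')[v-120:v+90,u-100:u+100];print(u,v)
cv2.imwrite('pics/c3.png',cv2.resize(im,None,fx=2.8,fy=2.8,interpolation=cv2.INTER_CUBIC)[...,::-1])
```

```text
8.5333 [0.60994857 0.14830998 0.07844278] [3.13947903e+00 2.68922000e-03 2.56985267e+00]
[324.80187361 267.44754227]
324 267
```

View pics/c3.png

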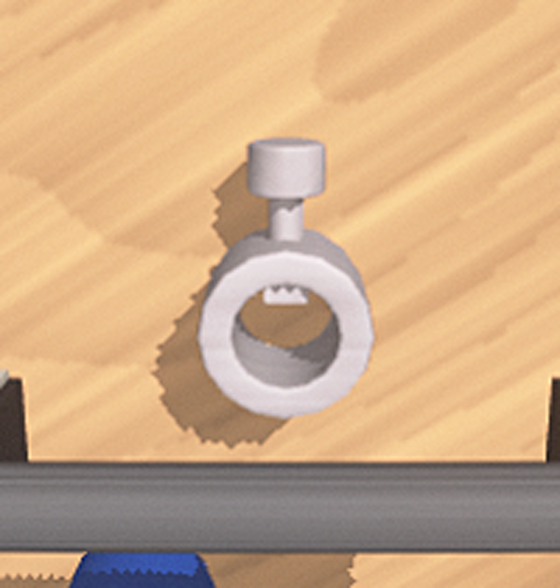

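Run:
```python
from h import *
import pickle;m=pickle.load(open('mw3.pkl','rb'))
W=lambda a,b,z:pix2w('wrist',224+(a-1)/2.8,147+(b-1)/2.8,z,m)
c=W(286,334,.03);s=W(286,170,.024);d=s-c;print(c,s,np.hypot(*d[:2]),np.degrees(np.arctan2(d[1],d[0])))
o=observe();print(o['tool_pos'],o['tool_rot'])
```

```text
[0.60749649 0.14955325 0.03      ] [0.5774676  0.16890485 0.024     ] 0.03572419966830594 147.20093864017107
[0.61029345 0.14867268 0.07908595] [3.13850906 0.00375198 2.57029707]
```

Request:
step_arm:
  commands:
    - [1, 0.05, 0.05, -3, 0, 0, 0]
    - [1, 0.05, 0.05, -4.8, 0, 0, 0]
    - [1, 0.05, 0.05, -6, 0, 0, 0]
    - [1, 0.05, 0.05, -6.5, 0, 0, 0]
    - [0.3, 0.05, 0.05, -6.7, 0, 0, 0]
  grip_force: 30

```text
time: 9.0
tool_pos: [0.6095, 0.1498, 0.0098]
tool_rot: [3.141, 0.001, 2.572]
contact_force: [-0.2, 0.6, 0.1]
opening: 0.0887
grip_force: 0.0
```

Request:
step_arm:
  commands:
    - [0, 0, 0, 0, 0, 0, 0]
    - [0, 0, 0, 0, 0, 0, 0]
    - [0, 0, 0, 0, 0, 0, 0]
    - [0, 0, 0, 0, 0, 0, 0]
    - [0, 0, 0, 0, 0, 0, 0]

```text
time: 9.42
tool_pos: [0.6093, 0.1499, 0.0098]
tool_rot: [3.141, 0.001, 2.572]
contact_force: [-0.1, -0.7, 0.2]
opening: 0.0566
grip_force: 0.0
```

Request:
step_arm:
  commands:
    - [0, 0, 0, 0, 0, 0, 0]
    - [0, 0, 0, 0, 0, 0, 0]
    - [0, 0, 0, 0, 0, 0, 0]
    - [0, 0, 0, 0, 0, 0, 0]
    - [0, 0, 0, 0, 0, 0, 0]

```text
time: 9.83
tool_pos: [0.609, 0.1498, 0.0093]
tool_rot: [-3.142, 0.0, 2.572]
contact_force: [-1.6, -1.4, 2.0]
opening: 0.0395
grip_force: 30.0
```

Request:
step_arm:
  commands:
    - [0, 0, 0, 2, 0, 0, 0]
    - [0, 0, 0, 6, 0, 0, 0]
    - [0, 0, 0, 10, 0, 0, 0]
    - [0, 0, 0, 14, 0, 0, 0]
    - [0, 0, 0, 17, 0, 0, 0]

```text
time: 10.25
tool_pos: [0.6094, 0.15, 0.1822]
tool_rot: [3.14, 0.002, 2.572]
contact_force: [1.0, 0.2, -1.5]
opening: 0.0397
grip_force: 30.0
```

Request:
step_arm:
  commands:
    - [0, -0.8, -3, 0, 0, 0, 0.05]
    - [0, -1.8, -6.5, 0, 0, 0, 0.11]
    - [0, -2.8, -10.5, 0, 0, 0, 0.18]
    - [0, -3.8, -14.5, 0, 0, 0, 0.25]
    - [0, -4.8, -18.5, 0, 0, 0, 0.32]

```text
time: 10.67
tool_pos: [0.5599, -0.0364, 0.1787]
tool_rot: [3.141, -0.001, 2.896]
contact_force: [0.8, -0.4, -3.4]
opening: 0.0396
grip_force: 30.0
```

Request:
step_arm:
  commands:
    - [0, -1, -3.5, 0, 0, 0, 0.05]
    - [0, -2, -7, 0, 0, 0, 0.09]
    - [0, -2.8, -9.5, 0, 0, 0, 0.109]
    - [0, -3.1, -11, 0, 0, 0, 0.109]
    - [0, -3.1, -11.1, 0, 0, 0, 0.109]

```text
time: 11.08
tool_pos: [0.5289, -0.1492, 0.1787]
tool_rot: [-3.141, -0.001, 2.997]
contact_force: [-0.3, 0.6, -1.8]
opening: 0.0396
grip_force: 30.0
```

Request:
step_arm:
  commands:
    - [0, 0, 0, 0, 0, 0, 0]
    - [0, 0, 0, 0, 0, 0, 0]
    - [0, 0, 0, 0, 0, 0, 0]
    - [0, 0, 0, 0, 0, 0, 0]

```text
time: 11.42
tool_pos: [0.5302, -0.145, 0.179]
tool_rot: [3.141, -0.0, 3.002]
contact_force: [-0.4, 0.3, -2.9]
opening: 0.0396
grip_force: 30.0
```

Run:
```python
from h import *
o=observe();print(o)
m=camera_model('wrist')
import pickle;pickle.dump(m,open('mw4.pkl','wb'))
shot('wrist','w4')
im=np.load('pics/w4.npy')[150:350,200:440]
cv2.imwrite('pics/c4.png',cv2.resize(im,None,fx=3,fy=3,interpolation=cv2.INTER_CUBIC)[...,::-1])
```

```text
{'time': 11.4167, 'qpos': array([-4.06539259e-01,  4.28599706e-01,  1.52883966e+00,  2.81097936e-04,
        1.18445836e+00, -1.83824309e+00]), 'qvel': array([-0.00158643, -0.00139853, -0.00095242, -0.00194686, -0.00097006,
        0.00166129]), 'joint_efforts': array([-2.56666644e-01, -4.76403272e+01, -2.40763593e+01, -6.41851290e-02,
        7.65649555e-02,  5.61557084e-03]), 'tool_pos': array([ 0.5302009 , -0.14499388,  0.17902505]), 'tool_rot': array([ 3.14126094e+00, -2.25436305e-04,  3.00239424e+00]), 'contact_force': array([-0.44805419,  0.29886617, -2.93232313]), 'torque': array([-0.00180907, -0.01191108, -0.01066222]), 'grip_force': 29.999118894338608, 'opening': 0.03960848235841059}
```

View pics/c4.png

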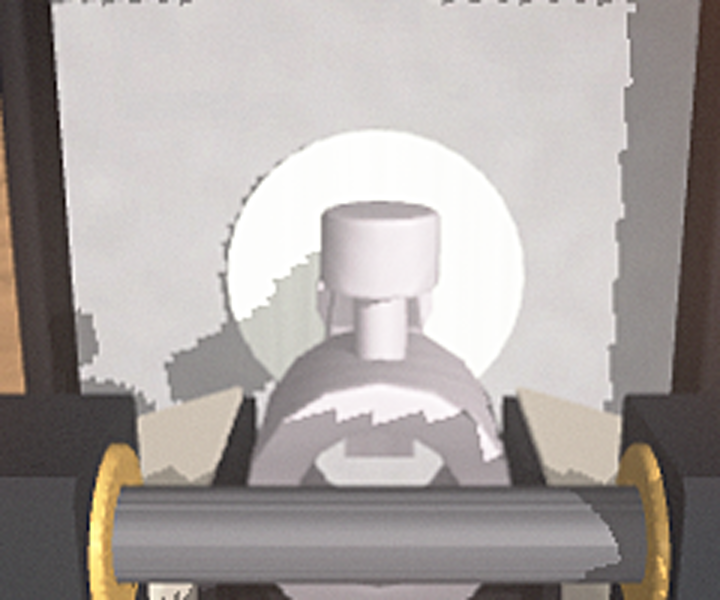

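Request:
step_arm:
  commands:
    - [0, 0, -0.08, -1, 0, 0, 0]
    - [0, 0, -0.08, -2.2, 0, 0, 0]
    - [0, 0, -0.08, -3.2, 0, 0, 0]
    - [0, 0, -0.08, -3.6, 0, 0, 0]
    - [0, 0, -0.08, -3.7, 0, 0, 0]

```text
time: 11.88
tool_pos: [0.5293, -0.1465, 0.1407]
tool_rot: [3.141, -0.002, 3.001]
contact_force: [0.8, 0.2, -2.6]
opening: 0.0393
grip_force: 30.0
```

Request:
step_arm:
  commands:
    - [0, 0, 0, -0.15, 0, 0, 0]
    - [0, 0, 0, -0.3, 0, 0, 0]
    - [0, 0, 0, -0.45, 0, 0, 0]
    - [0, 0, 0, -0.6, 0, 0, 0]
    - [0, 0, 0, -0.7, 0, 0, 0]

```text
time: 12.3
tool_pos: [0.5301, -0.1469, 0.1352]
tool_rot: [3.141, 0.0, 3.001]
contact_force: [-0.5, 0.2, -1.9]
opening: 0.0396
grip_force: 30.0
```

Request:
step_arm:
  commands:
    - [0, 0, 0, -0.15, 0, 0, 0]
    - [0, 0, 0, -0.3, 0, 0, 0]
    - [0, 0, 0, -0.45, 0, 0, 0]
    - [0, 0, 0, -0.6, 0, 0, 0]
    - [0, 0, 0, -0.6, 0, 0, 0]

```text
time: 12.72
tool_pos: [0.5298, -0.1469, 0.1288]
tool_rot: [3.141, -0.0, 3.001]
contact_force: [-0.7, 0.9, -2.5]
opening: 0.0394
grip_force: 30.0
```

Request:
step_arm:
  commands:
    - [0, 0, 0, -0.2, 0, 0, 0]
    - [0, 0, 0, -0.5, 0, 0, 0]
    - [0, 0, 0, -0.8, 0, 0, 0]
    - [0, 0, 0, -1.1, 0, 0, 0]
    - [0, 0, 0, -1.3, 0, 0, 0]

```text
time: 13.13
tool_pos: [0.5298, -0.1469, 0.1156]
tool_rot: [3.141, -0.001, 3.001]
contact_force: [-0.1, 1.3, -0.6]
opening: 0.0394
grip_force: 30.0
```

Request:
step_arm:
  commands:
    - [0, 0, 0, -0.2, 0, 0, 0]
    - [0, 0, 0, -0.5, 0, 0, 0]
    - [0, 0, 0, -0.8, 0, 0, 0]
    - [0, 0, 0, -1.1, 0, 0, 0]
    - [0, 0, 0, -1.3, 0, 0, 0]

```text
time: 13.55
tool_pos: [0.5299, -0.1469, 0.1027]
tool_rot: [3.141, -0.0, 3.001]
contact_force: [-0.0, 1.3, -1.6]
opening: 0.0394
grip_force: 30.0
```

Nearly home: TCP z should end at about 0.0945.

Request:
step_arm:
  commands:
    - [0, 0, 0.02, -0.2, 0, 0, 0]
    - [0, 0, 0.04, -0.4, 0, 0, 0]
    - [0, 0, 0.05, -0.6, 0, 0, 0]
    - [0, 0, 0.05, -0.75, 0, 0, 0]
    - [0, 0, 0.05, -0.85, 0, 0, 0]

```text
time: 13.97
tool_pos: [0.53, -0.1466, 0.0944]
tool_rot: [-3.141, 0.0, 3.001]
contact_force: [-0.5, 0.1, -2.2]
opening: 0.0396
grip_force: 30.0
```

Request:
step_arm:
  commands:
    - [0, 0, 0, -0.1, 0, 0, 0]
    - [0, 0, 0, -0.15, 0, 0, 0]
    - [0, 0, 0, -0.2, 0, 0, 0]
    - [0, 0, 0, -0.2, 0, 0, 0]

```text
time: 14.3
tool_pos: [0.5301, -0.1466, 0.0941]
tool_rot: [-3.141, 0.001, 3.001]
contact_force: [-4.5, 1.3, 8.6]
opening: 0.0394
grip_force: 30.0
```

Run:
```python
from h import *
o=observe();print(o['tool_pos'],o['tool_rot'],o['contact_force'],o['opening'])
shot('wrist','w5')
im=np.load('pics/w5.npy')[60:360,160:500]
cv2.imwrite('pics/c5.png',cv2.resize(im,None,fx=2,fy=2)[...,::-1])
```

```text
[ 0.53011568 -0.1466302   0.0941052 ] [-3.14112397e+00  1.08183049e-03  3.00090239e+00] [-4.53621111  1.28455036  8.63556687] 0.03944904644667316
```

View pics/c5.png

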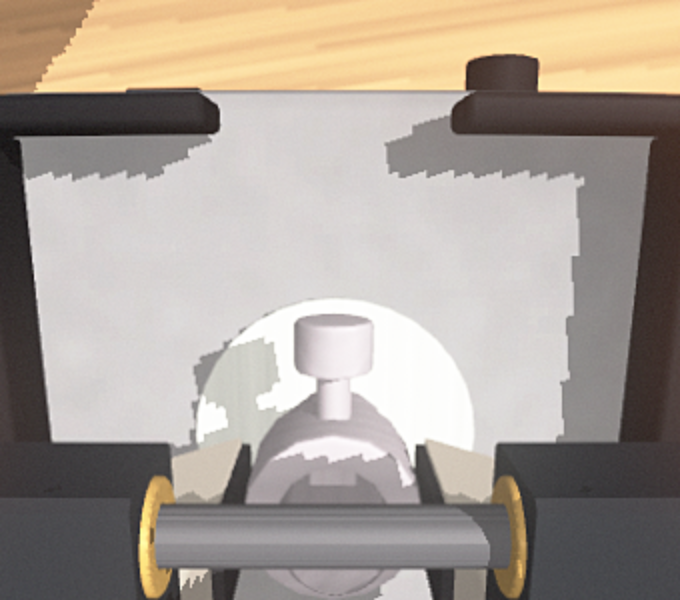

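The close view shows the collar round the spindle on the shoulder. The thumbscrew head at (333,345) points at the middle of the gap, about (335,110). The upward force with the tool stopped at z 0.094 confirms it is home, so I'm handing in.

```bash
python3 -c "
from cell import *
print(hand_in())"
```

```text
the job is handed in; nothing more can be done
None
```

The job is handed in: the collar is home on the shoulder, still gripped at 30 N, with its thumbscrew over the flat and pointing out through the gap; I touched nothing else on the bench, and `hand_in()` returned no verdict.

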